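# Hang the weighing-tube shelf on the slotted rack

### The arm

A 7-joint arm with a two-finger parallel gripper is mounted at the origin on the work surface. World frame = base frame: x ahead of the robot, y to its left, z up, the work surface at z = 0. Lengths are in m, angles in rad, forces in N, time in s.
With the tool pointing down it reaches from about 0.35 to 0.9 m from the base axis. Payload 7.2 kg.
Tool frame: the origin (TCP) lies on the centre line of the jaws, within the pads' length; the fingertips stand 19 mm ahead of it and the grasp point (between the pads) is the TCP (arm.finger_overhang is the distance from the TCP to the fingertips, in m); z points along the fingers, y is the line along which they close (so a half turn about z gives the same grasp; the last joint's range is limited). The gripper opens to 88 mm and grips with 3 to 60 N. Pads are 20 mm wide; open, the fingers measure 115 mm over their backs; the gripper's body (75 mm by 178 mm) begins 61 mm behind the grasp point.
Start: joints at [1.176, 0.411, -0.013, 1.596, 0.006, 1.134, -0.082], TCP at [0.201, -0.592, 0.242] pointing down, gripper open.
Joint ranges: [-2.95, 2.95], [-0.29, 1.99], [-1.47, 1.44], [0.14, 2.54], [-1.03, 4.17], [0.13, 1.85], [-2.86, 2.86]. Speed limits (rad/s): [2.39, 2.39, 3.01, 3.01, 3.14, 3.14, 3.14].

### API

Orientations are given as a rotation vector (axis times angle).
In Python, from rig import arm gives the robot as it stands. The module is installed in compiled form; this text tells all that it offers.
- The arm moves only by the tool jog_arm, never from a script. Its argument "commands" is a list of rows, each a list of 3 entries, a list of its own where there are three numbers: the turn, a rotation vector about the world's x, y, z in degrees, then the shift along the world's x, y, z in m, then the opening, from 0 (shut) to 1 (fully open). In form: [[[rx, ry, rz], [tx, ty, tz], jaw], ...]. A call has 1 to 10 rows; each row is the pose to reach, as a shift and turn from the pose commanded when the call began; what a row does not reach only later rows make up. A row lasts 1/10 s, in which the tool goes at most 50 mm and 8.59 degrees, less where a joint would pass 70% of its speed; a pose out of reach is approached as far as the arm can. A call with a gripper value outside its range is refused whole. The fingers move at their own pace and stop on an object; "squeeze" is the grip in N (left out, the last holds). Time passes only in rows, so rows that repeat a pose let the fingers close. It gives the time, the measured TCP pose, the force, the opening and the grip force at its end, in the units of the state.
- arm.get_state(): the state, without advancing time (a new reading comes with each control period).
- arm.grab_frame(name): name is "side" or "top" or "wrist"; returns a dict with "color" (400x640x3 uint8, red, green, blue), "fx", "fy", "cx", "cy" (pixels), "position" and "attitude" of the camera in the world; the wrist camera has in their place "tool_from_camera" (4x4, takes a point from camera to tool coordinates, whose origin is the TCP and whose axes are the flange's). Camera axes: x right, y down, z forward; pixel columns grow to the right and rows downward; lengths in m; the calibration is good to about 2 mm. A picture is of the moment at which its call begins: read the wrist's pose just before it. There is no depth.
- arm.job_done(): hands the job in; it is judged then, once.
The state is a dict: "time_s": time; "qpos": joint angles; "joint_velocities": joint speeds; "joint_efforts": joint torques, N m; "position": TCP position; "ee_rot": TCP orientation; "contact_force": force on the tool from outside, world axes, zero at the start; "moment": the same for the moment, N m; "gripper_width": finger opening in m; "grasp_force": force on a finger pad.
Only numpy, scipy, OpenCV 4.12 (cv2) and the standard library are available. Lean on these libraries where they do the work, as an engineer would, in place of code of your own. Each camera call takes 0.05 s, during which the arm holds its last target. There are 200 camera calls.

### The job

Hang the small metal tube shelf on the sloping slotted rack: hook both of its rear tabs through the two upright slots from the rack's front (the side away from the robot), then push it down until it is fully home and the spring latch has snapped back out through its window. Leave the other things on the table where they stand.

Things in the scene. Friction and masses are not known exactly. Their poses are not given: they have to be found in the camera images.
- panel: Front face of the rack, a bare steel strip 4 mm thick, 120 mm wide, z -64 to 39 mm, leaning back 28 deg: top towards the robot, face looking up and away from it. Origin nominally midway between the lower ends of the two slots, on the face, 170 mm above the table. x straight out of the face, y level along it, z up the slope. A lip stands 3 mm proud of it below z -62 mm.
- rack: The grey rack, fixed to the table. Origin on the table straight below panel's origin, z up. Base plate 200 x 170 x 8 mm, centred 15 mm along x. Two side rails stand behind the face at y +-71 mm (up to panel z 36 mm), each with a strut down to the base's robot side.
- slots (a point): Nominal centre of the slot pair: panel x 0, y 0, z 16 mm; panel's axes. Slots: through, 12 mm wide (y), 32 mm high, centres 60 mm apart, free behind for 40 mm. But the strip is clamped anywhere in its channel: slots and latch together may sit up to 10 mm to either side (y) of nominal. That shift is NOT in any reported pose; it must be felt or seen.
- latch_spot (a point): Nominal place of the spring latch: panel x 0, y 0, z -37 mm; panel's axes; shares the strip's unknown y shift. A black wedge 11 mm wide, 5 mm proud of the face: flat underside at panel z -37, top sloping at 45 deg from its tip (z -36.5) to the face (z -31.5).
- latch (a joint): How far the spring latch is pressed into the face, m; 0 is out. 3 N preload, 0.6 N per mm. The descending shelf's lower edge meets its slope about 12 mm before home; the shelf's weight will not pass it, a push of about 8 to 15 N down the slope will. It springs out through the shelf's window 2.5 mm before home.
- bracket_grip (a point): Centre of the upright rib of the loose aluminium tube shelf (0.15 to 0.26 kg), where to grip it. It starts standing upright on the table, this point 29 mm up. x from its back plate out over the shelf, y along the back plate, z up. The rib lies in the x-z plane: 12 mm thick (y), 30 mm long (x), 5 to 58 mm above the underside, its centre 27 mm before the plate's rear face.
- bracket_top (a point): Middle of the rib's top edge (12 x 30 mm, flat), 29 mm above bracket_grip, 58 mm above the underside; same axes. A web joins the rib to the back plate at this height. A good place to push down on.
- bracket_under (a point): Underside of the shelf at the middle of the back plate's rear face; same axes. Board 110 mm wide (y), 4.5 mm thick, reaching x 60 mm, with two low rings up to z 11 mm. Back plate 90 mm wide, 4 mm thick, 58 mm high, with a window for the latch: 16 mm wide, z 4.5 to 17 mm.
- bracket_hook (a point): On the back plate's rear face, midway between the two tabs, level with the undersides of their necks, 44 mm above the underside; bracket axes. Tabs at y +-30 mm, 8 mm thick (y): neck 8 mm high (z 0 to 8), reaching x -5.5, then a hanging tongue, x -5.5 to -10.5, z -18 to 8 mm. They enter with this point at panel z 18 to 24 mm. Home: panel z 0, x 0 to 1.5 mm, y the strip's shift.
- canister: Bystander: open black film canister, 32 mm across, 50 mm high; origin at the centre of its underside (pliers: under the pivot). Leave alone.
- spool: Bystander: small metal ring spool, 36 mm across, 22 mm high; origin at the centre of its underside (pliers: under the pivot). Leave alone.
- tube: Bystander: white open plastic weighing tube, 52 mm across, 75 mm high; origin at the centre of its underside (pliers: under the pivot). Leave alone.
- pliers_a: Bystander: red-handled pliers lying flat, 150 mm long, 12 mm high; origin at the centre of its underside (pliers: under the pivot). Leave alone.
- pliers_b: Bystander: black-handled pliers lying flat, 150 mm long, 12 mm high; origin at the centre of its underside (pliers: under the pivot). Leave alone.
- jar: Bystander: white screw-top jar, 68 mm across, 100 mm high; origin at the centre of its underside (pliers: under the pivot). Leave alone.
- pocket_scale: Bystander: flat pocket scale, 75 x 130 x 21 mm; origin at the centre of its underside (pliers: under the pivot). Leave alone.
Mind the look-alikes: they are no part of the job. What is shaped like the part that bears bracket_grip but red is not meant.

How it is judged:
By the outcome, as a careful person would: the job done as asked, in the order asked, and still so for the second after the job is handed in, with the robot touching nothing.
It also fails if it takes over 61 s, if anything falls off the work surface, if the arm or the gripper's body presses on something with over 40 N, if the wrist force passes 120 N, or if a joint passes its speed limit or range.

## Working session

There is one attempt and no reset: what is moved stays moved. The work goes in short steps, Python scripts to look and compute and a tool call to move; the robot and the scene stay as the last step left them, time stands still between calls to the robot, and variables do not carry over. Pictures are saved under pics/ and viewed, at most 10 in all, crops included, and the job is handed in when it is done.

Besides the shell and the picture viewer there is one more tool, called after "Emit:" as name([rows], argument=value, ...), one row to a line, values as JSON. jog_arm: Moves the arm, as the interface text tells. Its arguments: {"type":"object","properties":{"commands":{"type":"array"},"squeeze":{"type":"number"}},"required":["commands"]}

```bash
mkdir -p pics
cat > h.py <<'E'
import numpy as np, cv2
from scipy.spatial.transform import Rotation as R
from rig import arm
np.set_printoptions(precision=4,suppress=True)
def att(a):
    a=np.array(a,float)
    return a if a.shape==(3,3) else R.from_rotvec(a).as_matrix()
def cam(f,st=None):
    if 'tool_from_camera' in f:
        T=np.array(f['tool_from_camera']); Rt=att(st['ee_rot']); return np.array(st['position'])+Rt@T[:3,3], Rt@T[:3,:3]
    return np.array(f['position']),att(f['attitude'])
def ray(f,u,v,st=None):
    p,A=cam(f,st); return p, A@np.array([(u-f['cx'])/f['fx'],(v-f['cy'])/f['fy'],1.])
def onz(f,u,v,z,st=None):
    p,d=ray(f,u,v,st); return p+d*(z-p[2])/d[2]
def proj(f,P,st=None):
    p,A=cam(f,st); q=A.T@(np.array(P)-p); return np.array([f['fx']*q[0]/q[2]+f['cx'],f['fy']*q[1]/q[2]+f['cy']])
def tri(r1,r2):
    (p,d),(q,e)=r1,r2; s=np.linalg.lstsq(np.c_[d,-e],q-p,rcond=None)[0]; a=p+s[0]*d;b=q+s[1]*e
    return (a+b)/2,np.linalg.norm(a-b)
def save(f,n): cv2.imwrite('pics/'+n,cv2.cvtColor(f['color'],cv2.COLOR_RGB2BGR))
E
python3 - <<'E'
from h import *
s=arm.get_state();print(s)
for n in('top','side'):
    f=arm.grab_frame(n);save(f,n+'0.png');print(n,f['fx'],f['cx'],f['cy'],f['position'],f['attitude'])
E
```

```text
{'time_s': 0.0, 'qpos': array([ 1.1758,  0.4119, -0.0127,  1.597 ,  0.0056,  1.1343, -0.0822]), 'joint_velocities': array([ 0.0017, -0.0022,  0.0006,  0.0002,  0.0014,  0.0008, -0.0003]), 'joint_efforts': array([ -0.0013, -58.7963,   0.6412, -29.1079,  -0.0538,   0.0183,
         0.0001]), 'position': array([ 0.2004, -0.5915,  0.2408]), 'ee_rot': array([-3.0982, -0.5108,  0.0006]), 'contact_force': array([-0.1677,  0.0565,  0.269 ]), 'moment': array([0.0103, 0.0067, 0.0119]), 'grasp_force': 0.0, 'gripper_width': 0.08796527135451883}
top 389.11883187076216 313.41726649439045 193.01709827761152 [0.3043 0.0195 1.2786] [-2.1339  2.1342 -0.2116]
side 406.29914894910274 313.83467654214115 202.2606170723797 [ 0.3612 -0.7057  0.9946] [-2.4299  0.3024 -0.088 ]
```

View pics/top0.png

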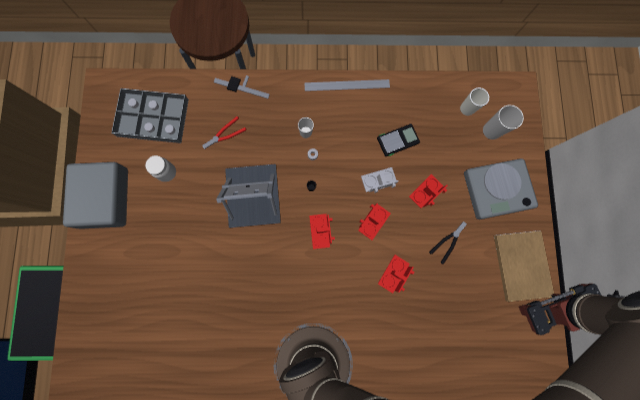

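View pics/side0.png

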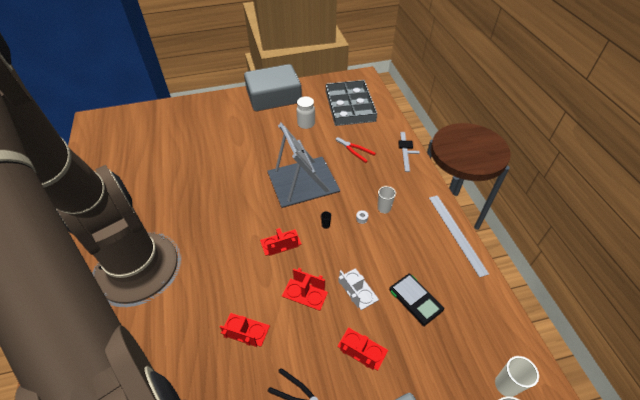

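The top view shows the grey shelf near (380,180) and the rack near (250,195). In the side view they're at (357,288) and (303,170). The red look-alikes stand around the shelf.

Run:
```python
from h import *
t=cv2.imread('pics/top0.png');s=cv2.imread('pics/side0.png')
r=lambda a,x,y,w,h,k:cv2.resize(a[y:y+h,x:x+w],None,fx=k,fy=k,interpolation=cv2.INTER_CUBIC)
# 4 tiles 400x300
A=r(t,210,155,80,60,5);B=r(t,350,160,60,45,400/60)
C=r(s,255,115,100,75,4);D=r(s,325,260,64,48,6.25)
cv2.imwrite('pics/c1.png',np.vstack([np.hstack([A,B]),np.hstack([C,D])]))
f=arm.grab_frame('top');g=arm.grab_frame('side')
print(onz(f,380,180,.02),onz(g,357,288,.02),onz(f,252,195,0.))
```

```text
[ 0.579  -0.2228  0.02  ] [ 0.581  -0.2296  0.02  ] [0.5315 0.2024 0.    ]
```

View pics/c1.png

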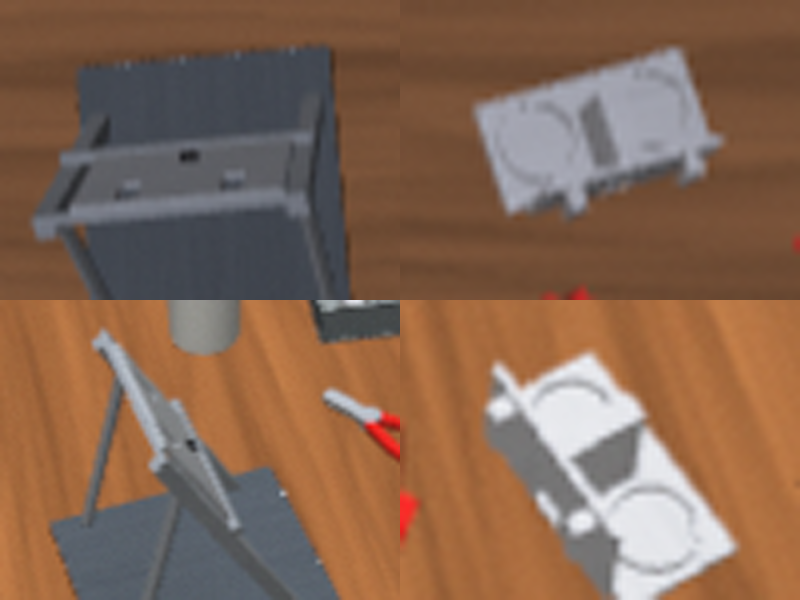

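The four tiles:
- **Rack, top view:** the slots are at tile (130,188) and (232,180). The latch is at (189,156), and the base front corners are at (78,68) and (330,45).
- **Shelf, top view:** the board front corners are at (475,105) and (683,48). The rib runs from about (590,100) to (605,165), and the tabs point towards the robot.

Run:
```python
from h import *
f=arm.grab_frame('top');g=arm.grab_frame('side')
tA=lambda x,y:(210+x/5,155+y/5); tB=lambda x,y:(350+(x-400)*.15,160+y*.15)
a=onz(f,*tB(475,105),.0045);b=onz(f,*tB(683,48),.0045);c=onz(f,*tB(512,213),.0045)
print('board corners',a,b,'w',np.linalg.norm(a-b),'depth',np.linalg.norm(a-c))
y=(a-b)/np.linalg.norm(a-b);x=np.array([y[1],-y[0],0])
print('bracket yaw',np.degrees(np.arctan2(x[1],x[0])),'grip',(a+b)/2-x*(.060-.027))
m=cv2.inRange(f['color'],(120,120,120),(255,255,255))
# rib top tile ends
print('ribtop',onz(f,*tB(592,97),.058),onz(f,*tB(612,163),.058))
a=onz(f,*tA(78,68),.008);b=onz(f,*tA(330,45),.008);y=(a-b)/np.linalg.norm(a-b);x=np.array([y[1],-y[0],0])
o=(a+b)/2-x*.115
print('base w',np.linalg.norm(a-b),'rack yaw',np.degrees(np.arctan2(x[1],x[0])),'origin',o)
for n,p,z in(('sL',tA(130,188),.184),('sR',tA(232,180),.184),('latch',tA(189,156),.139)):
    q=onz(f,*p,z)-o;print(n,q@x,q@y,q[2])
# side cross-check: latch
C=lambda x,y:(255+x/4,115+(y-300)/4)
P,e=tri(ray(f,*tA(189,156)),ray(g,*C(192,445)));q=P-o;print('latch tri',P,e,q@x,q@y)
```

```text
board corners [ 0.5969 -0.163   0.0045] [ 0.6268 -0.2694  0.0045] w 0.11056612741058462 depth 0.058020422821784295
bracket yaw 15.670388546526233 grip [ 0.5801 -0.2251  0.0045]
ribtop [ 0.5887 -0.2122  0.058 ] [ 0.5561 -0.2208  0.058 ]
base w 0.16891351519844125 rack yaw 5.541649103920925 origin [0.5134 0.1966 0.008 ]
sL -0.0051962875975578296 0.0258031526896604 0.17599999999999993
sR -0.006084196916445933 -0.03229570845412889 0.17599999999999993
latch 0.01986787691790657 -0.002812748845196535 0.131
latch tri [0.5346 0.1958 0.1387] 0.002315952675592041 0.02111503955186446 -0.0028527033941153994
```

Emit:
jog_arm([
  [[0,0,-3],[0.35,0.34,0],1],
  [[0,0,-3],[0.35,0.34,0],1],
  [[0,0,-3],[0.35,0.34,0],1],
  [[0,0,-3],[0.35,0.34,0],1],
  [[0,0,-3],[0.35,0.34,0],1],
  [[0,0,-3],[0.35,0.34,0],1],
  [[0,0,-3],[0.35,0.34,0],1],
  [[0,0,-3],[0.35,0.34,0],1],
  [[0,0,-3],[0.35,0.34,0],1],
  [[0,0,-3],[0.35,0.34,0],1],
])

```text
time_s: 1.3
position: [0.5527, -0.2488, 0.2418]
ee_rot: [-3.111, -0.433, -0.001]
contact_force: [0.4, 1.1, 0.3]
gripper_width: 0.088
grasp_force: 0.0
```

Run:
```python
from h import *
s=arm.get_state();f=arm.grab_frame('wrist');save(f,'w1.png')
print(s['time_s'],s['position'],att(s['ee_rot']),s['contact_force'],f['tool_from_camera'],f['fx'])
print(proj(f,[.575,-.221,.058],s))
```

```text
1.3 [ 0.5527 -0.2488  0.2418] [[ 0.9619  0.2732  0.0008]
 [ 0.2732 -0.9619  0.0008]
 [ 0.001  -0.0005 -1.    ]] [0.3786 1.0586 0.33  ] [[-0.0007 -0.9565 -0.2916  0.0813]
 [ 1.     -0.0008  0.0002 -0.0005]
 [-0.0004 -0.2916  0.9565 -0.144 ]
 [ 0.      0.      0.      1.    ]] 346.58952844216174
[300.137  145.5837]
```

View pics/w1.png

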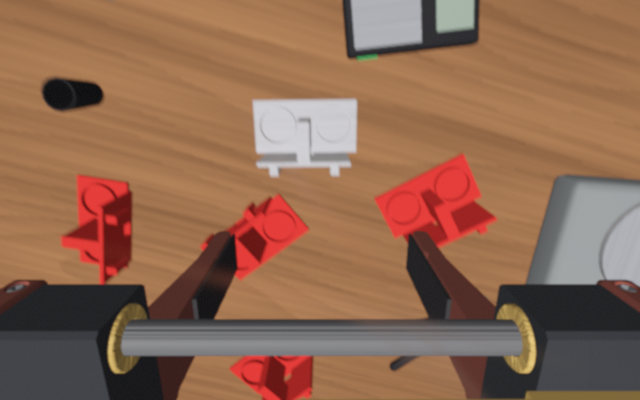

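The wrist view shows the grey shelf nearly square on. Its front corners are at (252,100) and (357,98), the rib is at u≈304 with its front end at v≈119, and the tabs are at (274,171) and (334,171).

Run:
```python
from h import *
s=arm.get_state();f=arm.grab_frame('wrist')
a=onz(f,252.5,100,.0045,s);b=onz(f,356.5,98.5,.0045,s)
y=(a-b)/np.linalg.norm(a-b);x=np.array([y[1],-y[0],0])
print('w',np.linalg.norm(a-b),'yaw',np.degrees(np.arctan2(x[1],x[0])),'grip',(a+b)/2-x*.033)
print('rib front top',onz(f,304.5,119,.058,s)-x*.015)
c=onz(f,274,172,.052,s);d=onz(f,334.5,172,.052,s);v=c-d
print('tabs',np.linalg.norm(v),np.degrees(np.arctan2(-v[0],v[1])),(c+d)/2+x*.0375)
R0=att(s['ee_rot']);print('tool yaw',np.degrees(np.arctan2(R0[1,0],R0[0,0])))
```

```text
w 0.11054014002073162 yaw 16.997754288042334 grip [ 0.5878 -0.2145  0.0045]
rib front top [ 0.5901 -0.2161  0.058 ]
tabs 0.05976294678514985 16.231147497477014 [ 0.5902 -0.214   0.052 ]
tool yaw 16.234605592769384
```

Run:
```python
from h import *
s=arm.get_state();print(s['position'],s['joint_velocities'])
g=arm.grab_frame('side');f=arm.grab_frame('top');w=arm.grab_frame('wrist')
D=lambda x,y:(325+(x-400)/6.25,260+(y-300)/6.25)
a=onz(g,*D(590,352),.0045);b=onz(g,*D(737,548),.0045)
y=(a-b)/np.linalg.norm(a-b);x=np.array([y[1],-y[0],0])
print('side w',np.linalg.norm(a-b),np.degrees(np.arctan2(x[1],x[0])),(a+b)/2-x*.033)
# same landmark in other things: canister etc via wrist
print('canister top-rim: wrist',onz(w,61,95,.05,s),'top',onz(f,311,185.5,.05),'side',onz(g,326,214,.05))
# where do fingertips/tcp project: top
print('tcp in top',proj(f,s['position']),proj(g,s['position']),'tips in wrist',[proj(w,np.array(s['position'])+att(s['ee_rot'])@np.array([0,yy,.019]),s) for yy in(-.044,.044)])
```

```text
[ 0.5546 -0.2455  0.2414] [ 0.0596 -0.0185  0.0686  0.0328  0.0213  0.0064  0.0613]
side w 0.1104081049301781 16.443592283091412 [ 0.5827 -0.2252  0.0045]
canister top-rim: wrist [0.559  0.0097 0.05  ] top [0.5539 0.0065 0.05  ] side [0.5595 0.0093 0.05  ]
tcp in top [403.4212 171.5322] [354.4296 248.882 ] tips in wrist [array([237.4202, 251.9147]), array([407.2328, 251.7778])]
```

Emit:
jog_arm([
  [[0,0,0],[0.02,0.027,-0.07],1],
  [[0,0,0],[0.02,0.027,-0.07],1],
  [[0,0,0],[0.02,0.027,-0.07],1],
  [[0,0,0],[0.02,0.027,-0.07],1],
  [[0,0,0],[0.02,0.027,-0.07],1],
  [[0,0,0],[0.02,0.027,-0.07],1],
])

```text
time_s: 2.15
position: [0.5708, -0.2266, 0.1735]
ee_rot: [3.111, 0.427, 0.003]
contact_force: [1.0, -0.1, 0.2]
gripper_width: 0.0874
grasp_force: 0.0
```

Run:
```python
from h import *
s=arm.get_state();f=arm.grab_frame('wrist');save(f,'w2.png')
print(s['time_s'],s['position'],s['joint_velocities'],s['ee_rot'])
print('pred rib top centre',proj(f,[.581,-.225,.058],s))
```

```text
2.15 [ 0.5708 -0.2266  0.1735] [-0.0052  0.0021 -0.0033  0.0063 -0.0016 -0.0049 -0.0027] [3.1107 0.4266 0.0034]
pred rib top centre [323.2417 183.8806]
```

View pics/w2.png

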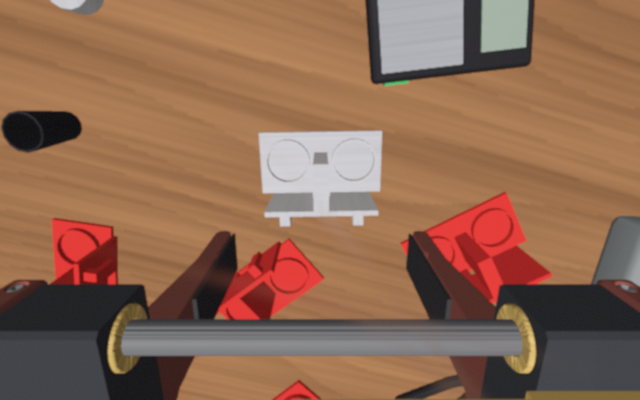

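In this view the shelf is centred. The board front corners are (259,132) and (381,131), the rib's top front edge is at (321,164), and the plate's rear top edge is at v≈216.

Run:
```python
from h import *
s=arm.get_state();f=arm.grab_frame('wrist')
a=onz(f,259,132.5,.0045,s);b=onz(f,381.5,131,.0045,s)
y=(a-b)/np.linalg.norm(a-b);x=np.array([y[1],-y[0],0])
print('w',np.linalg.norm(a-b),'yaw',np.degrees(np.arctan2(x[1],x[0])),'grip',(a+b)/2-x*.033)
print(onz(f,321,164,.058,s)-x*.015,onz(f,321,216.5,.058,s)+x*.027)
R0=att(s['ee_rot']);print(R0,np.degrees(np.arctan2(R0[1,0],R0[0,0])))
```

```text
w 0.10963818959337376 yaw 16.279949075414518 grip [ 0.5812 -0.2225  0.0045]
[ 0.5813 -0.2229  0.058 ] [ 0.5805 -0.2226  0.058 ]
[[ 0.963   0.2696  0.0022]
 [ 0.2696 -0.963  -0.0012]
 [ 0.0018  0.0018 -1.    ]] 15.638605535990786
```

Emit:
jog_arm([
  [[0,0,0.5],[0.01,0.004,-0.05],1],
  [[0,0,0.5],[0.01,0.004,-0.09],1],
  [[0,0,0.5],[0.01,0.004,-0.12],1],
  [[0,0,0.5],[0.01,0.004,-0.138],1],
  [[0,0,0.5],[0.01,0.004,-0.138],1],
  [[0,0,0.5],[0.01,0.004,-0.138],1],
], squeeze=40)

```text
time_s: 2.85
position: [0.581, -0.2212, 0.0344]
ee_rot: [3.11, 0.443, 0.001]
contact_force: [0.7, -0.3, 1.2]
gripper_width: 0.0875
grasp_force: 0.0
```

Emit:
jog_arm([
  [[0,0,0],[0,-0.001,0],0],
  [[0,0,0],[0,-0.001,0],0],
  [[0,0,0],[0,-0.001,0],0],
  [[0,0,0],[0,-0.001,0],0],
  [[0,0,0],[0,-0.001,0],0],
  [[0,0,0],[0,-0.001,0],0],
  [[0,0,0],[0,-0.001,0],0],
  [[0,0,0],[0,-0.001,0],0],
], squeeze=50)

```text
time_s: 3.65
position: [0.5806, -0.2219, 0.0336]
ee_rot: [-3.11, -0.443, 0.0]
contact_force: [0.0, -1.1, 0.4]
gripper_width: 0.0269
grasp_force: 0.0
```

Emit:
jog_arm([
  [[0,0,0],[0,0,0],0],
  [[0,0,0],[0,0,0],0],
  [[0,0,0],[0,0,0],0],
  [[0,0,0],[0,0,0],0],
  [[0,0,0],[0,0,0.02],0],
  [[0,0,0],[0,0,0.06],0],
  [[0,0,0],[0,0,0.1],0],
  [[0,0,0],[0,0,0.15],0],
  [[0,0,0],[0,0,0.2],0],
  [[0,0,0],[0,0,0.25],0],
])

```text
time_s: 4.65
position: [0.5799, -0.2216, 0.2853]
ee_rot: [-3.11, -0.443, 0.001]
contact_force: [1.3, -0.3, -2.1]
gripper_width: 0.0119
grasp_force: 50.0
```

The shelf is held, with the grip at 50 N and the opening at 11.9 mm. I'll move next to the rack for a close look at the slots.

Emit:
jog_arm([
  [[0,0,-5],[0,0.05,0.01],0],
  [[0,0,-10.7],[0,0.1,0.03],0],
  [[0,0,-10.7],[0,0.15,0.04],0],
  [[0,0,-10.7],[0,0.2,0.04],0],
  [[0,0,-10.7],[0,0.24,0.04],0],
  [[0,0,-10.7],[0,0.26,0.04],0],
  [[0,0,-10.7],[0,0.26,0.04],0],
  [[0,0,-10.7],[0,0.26,0.04],0],
  [[0,0,-10.7],[0,0.26,0.04],0],
])

```text
time_s: 5.55
position: [0.5806, 0.0362, 0.3233]
ee_rot: [3.137, 0.148, -0.001]
contact_force: [-0.9, -0.3, -2.0]
gripper_width: 0.0117
grasp_force: 50.0
```

Run:
```python
from h import *
s=arm.get_state();f=arm.grab_frame('wrist');save(f,'w3.png')
print(s['time_s'],s['position'],s['joint_velocities'],s['ee_rot'],s['contact_force'])
o=np.array([.5134,.1966,.17]);Rp=R.from_euler('ZY',[5.54,-28],degrees=True).as_matrix()
for n,p in(('sL',[0,.03,.016]),('sR',[0,-.03,.016]),('latch',[0.005,0,-.037]),('c1',[0,.06,.039]),('c2',[0,-.06,.039])):print(n,proj(f,o+Rp@np.array(p),s))
p=np.int32([proj(f,o+Rp@np.array([0,0,-.01]),s)])[0]
x0,y0=max(0,p[0]-130),max(0,min(400-195,p[1]-97));print(x0,y0)
np.save('w3s.npy',np.r_[s['position'],s['ee_rot']])
cv2.imwrite('pics/w3c.png',cv2.resize(cv2.imread('pics/w3.png')[y0:y0+195,x0:x0+260],None,fx=3,fy=3,interpolation=cv2.INTER_CUBIC))
```

```text
5.55 [0.5806 0.0362 0.3233] [ 0.0096 -0.0022  0.0004 -0.0008 -0.0032 -0.0016 -0.0028] [ 3.1371  0.1478 -0.0011] [-0.8725 -0.3497 -2.0236]
sL [104.0049 251.3302]
sR [170.732  251.0984]
latch [155.2948 204.4193]
c1 [ 56.9015 273.7186]
c2 [197.7047 273.2271]
17 131
```

View pics/w3c.png

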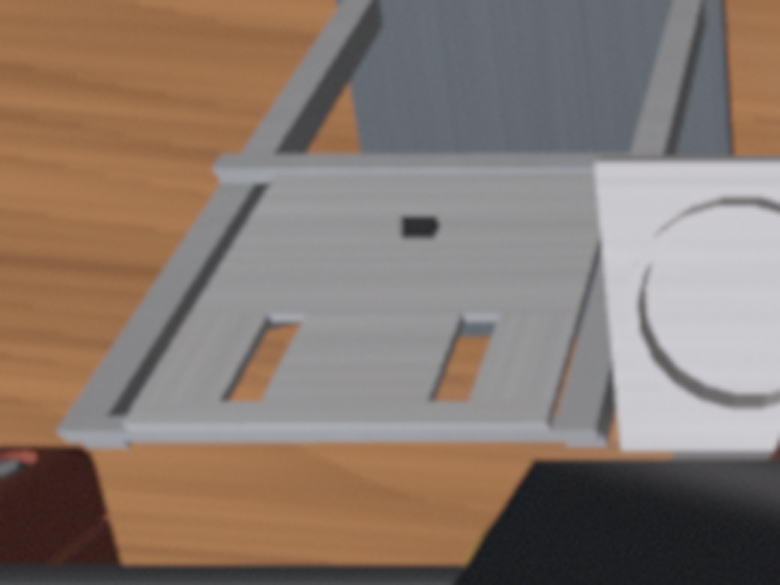

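The crop clearly shows both slots. In crop pixels:
- **Left slot:** bottom (270,316)–(305,316), top (222,402)–(264,402).
- **Right slot:** bottom (461,316)–(497,316), top (431,402)–(472,402).
- **Latch:** tip at about (420,228).
- **Strip top corners:** about (127,430) and (552,427).

Run:
```python
from h import *
q=np.load('w3s.npy');s=dict(position=q[:3],ee_rot=q[3:])
f=arm.grab_frame('wrist');c=np.cos(np.radians(28))
P=lambda x,y,z:onz(f,17+(x+.5)/3-.5,131+(y+.5)/3-.5,z,s)
lo=[P(x,316,.170) for x in(270,305,461,497)];up=[P(x,402,.170+.032*c) for x in(222,264,431,472)]
lo=np.array(lo);up=np.array(up);print(lo,up)
L=lo.mean(0);U=up.mean(0)
for a in(lo,up):
    d=(a[0]+a[1]-a[2]-a[3])/2;print('sep',np.linalg.norm(d),'yaw',np.degrees(np.arctan2(-d[0],d[1])),'widths',np.linalg.norm(a[0]-a[1]),np.linalg.norm(a[2]-a[3]))
print('low mid',L,'up mid',U,'lean',np.degrees(np.arctan2(np.hypot(*(U-L)[:2]),U[2]-L[2])),'dir',np.degrees(np.arctan2(-(U-L)[1],-(U-L)[0])))
yaw=np.radians(5.54);x=np.array([np.cos(yaw),np.sin(yaw),0]);y=np.array([-x[1],x[0],0])
o=np.array([.5134,.1966,.17]);print('slot mid vs base origin',(L-o)@x,(L-o)@y)
la=P(420,228,.17-.0365*c+.005*np.sin(np.radians(28)));print('latch',(la-o)@x,(la-o)@y)
```

```text
[[0.5113 0.2309 0.17  ]
 [0.5123 0.2201 0.17  ]
 [0.5168 0.1719 0.17  ]
 [0.5178 0.1608 0.17  ]] [[0.497  0.2293 0.1983]
 [0.4981 0.2173 0.1983]
 [0.5026 0.1693 0.1983]
 [0.5037 0.1576 0.1983]]
sep 0.05939115928519783 yaw 5.324390804582467 widths 0.010852083241387592 0.011167690562507139
sep 0.06008670646646507 yaw 5.3172534365451165 widths 0.012100436850002073 0.011818895485154494
low mid [0.5145 0.1959 0.17  ] up mid [0.5003 0.1934 0.1983] lean 27.045234514803692 dir 10.271147317169513
slot mid vs base origin 0.0010625316053674211 -0.0007665008971478178
latch 0.0195630998936245 -0.0012518896283070938
```

Run:
```python
from h import *
q=np.load('w3s.npy');s=dict(position=q[:3],ee_rot=q[3:])
f=arm.grab_frame('wrist');im=f['color'].astype(int)
m=((im.min(2)>165)&(im.max(2)-im.min(2)<25)).astype(np.uint8)
n,l,st,ce=cv2.connectedComponentsWithStats(m);i=1+np.argmax(st[1:,4]);print(st[i])
for v in range(st[i][1]+4,st[i][1]+st[i][3],8):
    u=np.where(l[v]==i)[0];print(v,u.min(),u.max(),(u.min()+u.max())/2)
A=att(s['ee_rot'])
for p in([.033,.055,.0291],[.033,-.055,.0291],[.015,0,-.0244],[.033,0,.029]):print(p,proj(f,s['position']+A@np.array(p),s))
```

```text
[  215   185   213    96 14652]
189 215 427 321.0
197 216 426 321.0
205 216 426 321.0
213 218 425 321.5
221 218 424 321.0
229 219 423 321.0
237 220 423 321.5
245 220 422 321.0
253 222 421 321.5
261 222 420 321.0
269 223 420 321.5
277 224 419 321.5
[0.033, 0.055, 0.0291] [428.7299 185.004 ]
[0.033, -0.055, 0.0291] [216.4739 185.1598]
[0.015, 0, -0.0244] [323.0882 267.2859]
[0.033, 0, 0.029] [322.605  185.1338]
```

```bash
cat > pl.py <<'E'
from h import *
yaw=5.4; Rp=R.from_euler('ZY',[yaw,-28],degrees=True); Rz=R.from_euler('Z',yaw,degrees=True)
O=np.array([.5139,.1966,.170])+Rz.apply([0,-.0027,0])
def bracket(s): return R.from_rotvec(s['ee_rot'])*R.from_euler('X',180,degrees=True)
T0=np.array([.027,0,-.0104])  # TCP from hook, bracket axes
def tcp(hook): return O+Rp.apply(np.array(hook)/1000+T0)
def hook(s): return 1000*(Rp.inv().apply(np.array(s['position'])-O-bracket(s).apply(T0)*0)-Rp.inv().apply(bracket(s).apply(T0)))
def rep(*hooks):
    s=arm.get_state();print('t',s['time_s'],'hook mm (panel)',hook(s),'pos',s['position'],'F panel',Rp.inv().apply(s['contact_force']),'w',s['gripper_width'])
    print('turn deg',np.degrees((Rp*bracket(s).inv()).as_rotvec()))
    for h in hooks:print(h,'shift',tcp(h)-s['position'])
    return s
print_axes=lambda:print('px',Rp.apply([1,0,0]),'py',Rp.apply([0,1,0]),'pz',Rp.apply([0,0,1]))
E
python3 -c "
from pl import *
rep([60,0,60],[35,0,21],[0,0,21],[0,0,0]);print_axes()"
```

```text
t 5.7 hook mm (panel) [  98.5205 -162.9735  133.2749] pos [0.5807 0.0365 0.3235] F panel [-1.2839 -0.5287 -2.4093] w 0.0119807645587056
turn deg [  2.6572 -27.8905   0.0169]
[60, 0, 60] shift [-0.0132  0.1625 -0.0689]
[35, 0, 21] shift [-0.017   0.1621 -0.1151]
[0, 0, 21] shift [-0.0477  0.1592 -0.1315]
[0, 0, 0] shift [-0.0379  0.1601 -0.15  ]
px [0.879  0.0831 0.4695] py [-0.0941  0.9956  0.    ] pz [-0.4674 -0.0442  0.8829]
```

Emit:
jog_arm([
  [[0.8,-8,0],[0.01,0.045,0],0],
  [[1.6,-16,0],[0.01,0.09,0],0],
  [[2.4,-24,0],[0,0.13,-0.02],0],
  [[2.7,-27.9,0],[-0.013,0.162,-0.05],0],
  [[2.7,-27.9,0],[-0.013,0.162,-0.069],0],
  [[2.7,-27.9,0],[-0.013,0.162,-0.069],0],
  [[2.7,-27.9,0],[-0.015,0.162,-0.095],0],
  [[2.7,-27.9,0],[-0.017,0.162,-0.115],0],
  [[2.7,-27.9,0],[-0.017,0.162,-0.115],0],
  [[2.7,-27.9,0],[-0.017,0.162,-0.115],0],
])

```text
time_s: 6.7
position: [0.5649, 0.1992, 0.2098]
ee_rot: [-3.023, -0.143, -0.756]
contact_force: [1.4, 0.2, -1.9]
gripper_width: 0.0116
grasp_force: 50.0
```

Run:
```python
from pl import *
rep([35,0,21],[15,0,21],[0,0,21])
t=arm.grab_frame('top')['color'];s=arm.grab_frame('side')['color']
r=lambda a,x,y,w,h,k:cv2.resize(a[y:y+h,x:x+w],None,fx=k,fy=k,interpolation=cv2.INTER_CUBIC)
cv2.imwrite('pics/c2.png',cv2.cvtColor(np.hstack([r(t,210,140,80,100,5),r(s,260,90,80,100,5)]),cv2.COLOR_RGB2BGR))
```

```text
t 6.7 hook mm (panel) [36.7619  0.4565 21.5586] pos [0.5649 0.1992 0.2098] F panel [ 0.3354  0.1095 -2.2856] w 0.01158841200650043
turn deg [-0.0009  0.0677 -0.0083]
[35, 0, 21] shift [-0.0012 -0.0006 -0.0014]
[15, 0, 21] shift [-0.0188 -0.0022 -0.0107]
[0, 0, 21] shift [-0.032  -0.0035 -0.0178]
```

View pics/c2.png

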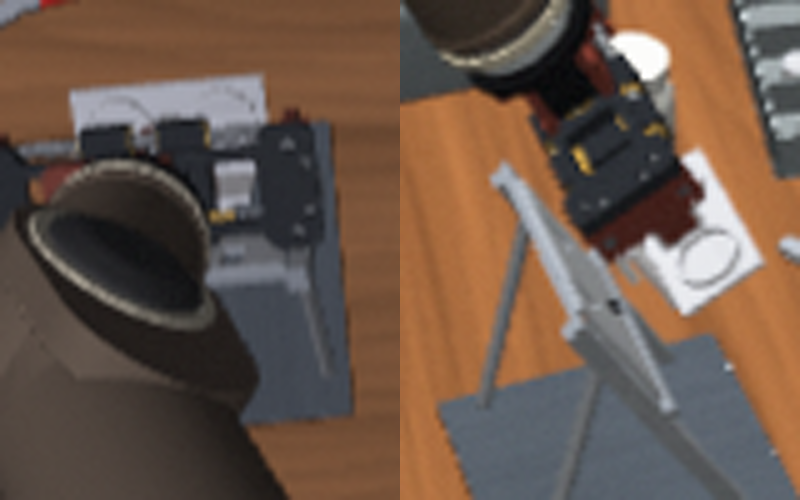

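The shelf stands square in front of the panel, clear of it, with the gripper body above the rack's top edge. Inserting slowly along the panel normal.

Emit:
jog_arm([
  [[0,0,0],[-0.01,-0.001,-0.006],0],
  [[0,0,0],[-0.019,-0.002,-0.011],0],
  [[0,0,0],[-0.019,-0.002,-0.011],0],
  [[0,0,0],[-0.022,-0.0025,-0.0125],0],
  [[0,0,0],[-0.025,-0.003,-0.014],0],
  [[0,0,0],[-0.0265,-0.003,-0.0145],0],
  [[0,0,0],[-0.0265,-0.003,-0.0145],0],
])

```text
time_s: 7.5
position: [0.5371, 0.1971, 0.1943]
ee_rot: [-3.022, -0.146, -0.754]
contact_force: [-1.9, 0.2, -1.0]
gripper_width: 0.012
grasp_force: 50.0
```

```bash
python3 -c "
from pl import *
s=rep([2,0,21],[0,0,21]);print(s['moment'])"
```

```text
t 7.5 hook mm (panel) [ 4.823   0.9393 20.9275] pos [0.5371 0.1971 0.1943] F panel [-2.1547  0.3862  0.0315] w 0.012039260020041869
turn deg [-0.0029  0.0355 -0.1253]
[2, 0, 21] shift [-0.0024 -0.0012 -0.0013]
[0, 0, 21] shift [-0.0042 -0.0014 -0.0022]
[-0.0745  0.7079 -0.0313]
```

Emit:
jog_arm([
  [[0,0,0],[-0.001,-0.001,-0.0006],0],
  [[0,0,0],[-0.0024,-0.0012,-0.0012],0],
  [[0,0,0],[-0.004,-0.0014,-0.002],0],
  [[0,0,0],[-0.004,-0.0014,-0.002],0],
  [[0,0,0],[-0.004,-0.0014,-0.002],0],
])

```text
time_s: 8.0
position: [0.5339, 0.1958, 0.1928]
ee_rot: [-3.021, -0.145, -0.757]
contact_force: [4.4, -0.1, -1.7]
gripper_width: 0.0122
grasp_force: 50.0
```

```bash
python3 -c "
from pl import *
s=rep([0,0,21],[0,0,14],[0,0,0]);print(s['moment'])"
```

```text
t 8.0 hook mm (panel) [ 1.2384 -0.0375 21.1787] pos [0.5339 0.1958 0.1928] F panel [ 3.0123 -0.5429 -3.553 ] w 0.012236919351098635
turn deg [-0.0379  0.1172 -0.1185]
[0, 0, 21] shift [-0.001  -0.0001 -0.0008]
[0, 0, 14] shift [ 0.0023  0.0002 -0.007 ]
[0, 0, 0] shift [ 0.0088  0.0008 -0.0193]
[-0.0861 -0.3361 -0.0314]
```

Emit:
jog_arm([
  [[0,0,0],[0.0009,0.0001,-0.0018],0],
  [[0,0,0],[0.0019,0.0002,-0.0035],0],
  [[0,0,0],[0.0028,0.0003,-0.0053],0],
  [[0,0,0],[0.0037,0.0004,-0.0071],0],
  [[0,0,0],[0.0037,0.0004,-0.0071],0],
])

```text
time_s: 8.5
position: [0.5377, 0.1966, 0.1855]
ee_rot: [-3.021, -0.146, -0.756]
contact_force: [9.2, 0.4, -0.7]
gripper_width: 0.0122
grasp_force: 50.0
```

```bash
python3 -c "
from pl import *
s=rep([1,0,13],[1,0,8],[1,0,0]);print(s['moment'])"
```

```text
t 8.5 hook mm (panel) [ 1.1774  0.3442 12.8594] pos [0.5377 0.1966 0.1855] F panel [ 7.8019 -0.4622 -4.9954] w 0.012158862521646784
turn deg [-0.0603  0.109  -0.1391]
[1, 0, 13] shift [-0.0002 -0.0004 -0.    ]
[1, 0, 8] shift [ 0.0022 -0.0002 -0.0044]
[1, 0, 0] shift [ 0.0059  0.0001 -0.0115]
[ 0.159  -1.0183  0.0543]
```

Emit:
jog_arm([
  [[0,0,0],[0.0015,0.0,-0.0015],0],
  [[0,0,0],[0.0025,0.0,-0.0032],0],
  [[0,0,0],[0.0034,0.0,-0.005],0],
  [[0,0,0],[0.0043,0.0,-0.0068],0],
  [[0,0,0],[0.0053,0.0,-0.0085],0],
  [[0,0,0],[0.0053,0.0,-0.0085],0],
])

```text
time_s: 9.1
position: [0.5426, 0.1963, 0.1764]
ee_rot: [-3.022, -0.146, -0.755]
contact_force: [7.3, 1.3, -0.9]
gripper_width: 0.0117
grasp_force: 50.0
```

```bash
python3 -c "
from pl import *
s=rep([1,0,3],[1,0,0]);print(s['moment'])"
```

```text
t 9.1 hook mm (panel) [ 1.2144 -0.3786  2.6541] pos [0.5426 0.1963 0.1764] F panel [ 6.0739  0.5791 -4.3032] w 0.011742548881200394
turn deg [-0.0283  0.0505 -0.1367]
[1, 0, 3] shift [-0.0004  0.0003  0.0002]
[1, 0, 0] shift [ 0.001   0.0004 -0.0025]
[ 0.2819 -1.1155  0.0329]
```

Emit:
jog_arm([
  [[0,0,0],[0.0005,0.0003,-0.0009],0],
  [[0,0,0],[0.001,0.0003,-0.0018],0],
  [[0,0,0],[0.0015,0.0003,-0.0026],0],
  [[0,0,0],[0.002,0.0003,-0.0035],0],
  [[0,0,0],[0.0024,0.0003,-0.0044],0],
  [[0,0,0],[0.0024,0.0003,-0.0044],0],
])

```text
time_s: 9.7
position: [0.5442, 0.1964, 0.1733]
ee_rot: [-3.022, -0.146, -0.756]
contact_force: [-8.1, -2.6, 19.9]
gripper_width: 0.0117
grasp_force: 50.0
```

```bash
python3 -c "
from pl import *
s=rep([1,0,0]);print(s['moment'])"
```

```text
t 9.7 hook mm (panel) [ 1.1845 -0.4099 -0.8768] pos [0.5442 0.1964 0.1733] F panel [ 2.0164 -1.8144 21.4667] w 0.011709571989940767
turn deg [ 0.0162  0.1034 -0.1135]
[1, 0, 0] shift [-0.0006  0.0003  0.0006]
[-0.3692  0.5857 -0.2074]
```

Emit:
jog_arm([
  [[0,0,0],[0.0005,0,-0.0009],0],
  [[0,0,0],[0.0007,0,-0.0013],0],
  [[0,0,0],[0.0007,0,-0.0013],0],
  [[0,0,0],[0,0,0],0],
  [[0,0,0],[-0.0005,0,0.001],0],
  [[0,0,0],[-0.0005,0,0.001],0],
])

```text
time_s: 10.3
position: [0.5442, 0.1964, 0.1735]
ee_rot: [-3.022, -0.146, -0.755]
contact_force: [3.0, -0.4, 5.4]
gripper_width: 0.0116
grasp_force: 50.0
```

```bash
python3 -c "
from pl import *
s=rep([1,0,0]);print(s['moment'])"
```

```text
t 10.3 hook mm (panel) [ 1.3008 -0.4212 -0.7014] pos [0.5442 0.1964 0.1735] F panel [ 5.1354 -0.6523  3.4227] w 0.011638428283615724
turn deg [-0.0161  0.0721 -0.1267]
[1, 0, 0] shift [-0.0006  0.0003  0.0004]
[ 0.0169 -0.7655  0.0268]
```

Emit:
jog_arm([
  [[0,0,0],[0,0,0],0.45],
  [[0,0,0],[0,0,0],0.45],
  [[0,0,0],[0,0,0],0.45],
  [[0,0,0],[0,0,0],0.45],
  [[0,0,0],[-0.01,-0.001,0.018],0.45],
  [[0,0,0],[-0.023,-0.002,0.044],0.45],
  [[0,0,0],[-0.042,-0.004,0.08],0.45],
  [[0,0,0],[-0.05,-0.01,0.12],0.45],
  [[0,0,0],[-0.05,-0.05,0.15],0.45],
  [[0,0,0],[-0.05,-0.1,0.15],0.45],
])

```text
time_s: 11.3
position: [0.4955, 0.098, 0.3283]
ee_rot: [-3.016, -0.152, -0.766]
contact_force: [1.1, -0.3, -0.3]
gripper_width: 0.0392
grasp_force: 0.0
```

Emit:
jog_arm([
  [[0,0,0],[0,-0.05,0],0.45],
  [[0,0,0],[0,-0.1,0],0.45],
  [[0,0,0],[0,-0.15,0],0.45],
  [[0,0,0],[0,-0.15,0],0.45],
  [[0,0,0],[0,-0.15,0],0.45],
])

```text
time_s: 11.8
position: [0.4937, -0.0543, 0.3229]
ee_rot: [-3.022, -0.142, -0.754]
contact_force: [-0.1, 0.4, -0.1]
gripper_width: 0.0393
grasp_force: 0.0
```

Run:
```python
from pl import *
s=arm.get_state();print(s['time_s'],s['position'],s['contact_force'])
fs=arm.grab_frame('side');ft=arm.grab_frame('top')
r=lambda a,x,y,w,h,k:cv2.resize(a[y:y+h,x:x+w],None,fx=k,fy=k,interpolation=cv2.INTER_CUBIC)
cv2.imwrite('pics/c3.png',cv2.cvtColor(np.hstack([r(ft['color'],210,140,80,100,5),r(fs['color'],270,100,80,100,5)]),cv2.COLOR_RGB2BGR))
# predicted home features (panel mm): board front corners, window latch tip
for n,p in(('boardfront-L',[60,55,-44]),('boardfront-R',[60,-55,-44]),('latch',[5,0,-37]),('plate topL',[4,45,14]),('plate topR',[4,-45,14])):
    P=O+Rp.apply(np.array(p)/1000);a=proj(ft,P);b=proj(fs,P);print(n,'top tile',(a-[210,140])*5,'side tile',(b-[270,100])*5+[400,0])
```

```text
11.8 [ 0.4937 -0.0543  0.3229] [-0.0638  0.3773 -0.142 ]
boardfront-L top tile [ 84.4254 142.7226] side tile [614.872  155.7717]
boardfront-R top tile [270.9309 126.1468] side tile [675.7455 269.777 ]
latch top tile [188.5725 226.7528] side tile [565.0012 255.1483]
plate topL top tile [100.7414 260.8087] side tile [500.2504 162.899 ]
plate topR top tile [258.5713 246.4575] side tile [545.9284 258.7552]
```

View pics/c3.png

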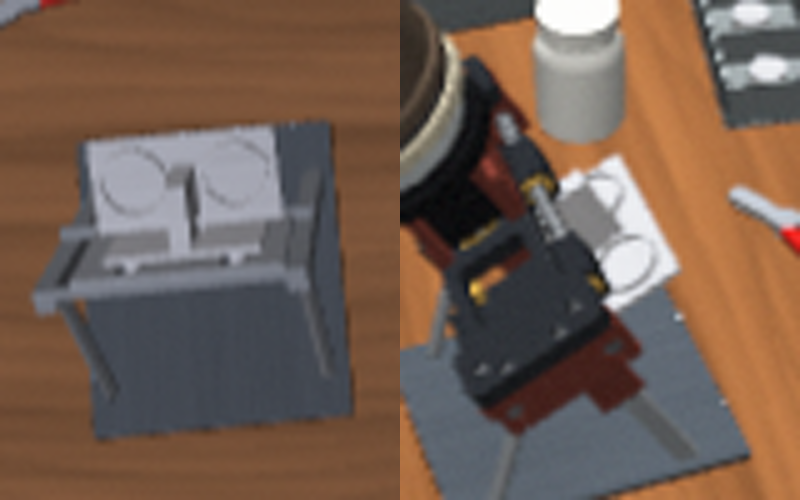

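The top view shows the shelf hanging with both tabs through the slots. Its board corners are at tile (87,142) and (277,127), against the predicted home (84,143) and (271,126). A wrist look from the side will check the latch.

Emit:
jog_arm([
  [[0,0,0],[0,0.04,0],0.45],
  [[0,0,0],[0,0.04,0],0.45],
  [[0,0,0],[0,0.04,0],0.45],
])

```text
time_s: 12.2
position: [0.4939, -0.0116, 0.3229]
ee_rot: [-3.021, -0.153, -0.753]
contact_force: [-0.2, -0.5, 0.2]
gripper_width: 0.0394
grasp_force: 0.0
```

Run:
```python
from pl import *
s=arm.get_state();f=arm.grab_frame('wrist')
P={n:proj(f,O+Rp.apply(np.array(p)/1000),s) for n,p in(('latchtip',[5,0,-37]),('win bl',[4,8,-39.5]),('win tr',[4,-8,-27]),('platetopR',[4,-45,14]))};print(P)
c=P['latchtip'];x0=int(np.clip(c[0]-65,0,510));y0=int(np.clip(c[1]-48,0,303));print(x0,y0,{k:(v-[x0,y0])*6 for k,v in P.items()})
cv2.imwrite('pics/w4.png',cv2.cvtColor(cv2.resize(f['color'][y0:y0+97,x0:x0+130],None,fx=6,fy=6,interpolation=cv2.INTER_CUBIC),cv2.COLOR_RGB2BGR))
```

```text
{'latchtip': array([123.0696, 203.1873]), 'win bl': array([116.7666, 203.2895]), 'win tr': array([125.7594, 207.4059]), 'platetopR': array([142.5869, 223.0755])}
58 155 {'latchtip': array([390.4177, 289.1238]), 'win bl': array([352.5994, 289.737 ]), 'win tr': array([406.5562, 314.4357]), 'platetopR': array([507.5212, 408.4532])}
```

View pics/w4.png

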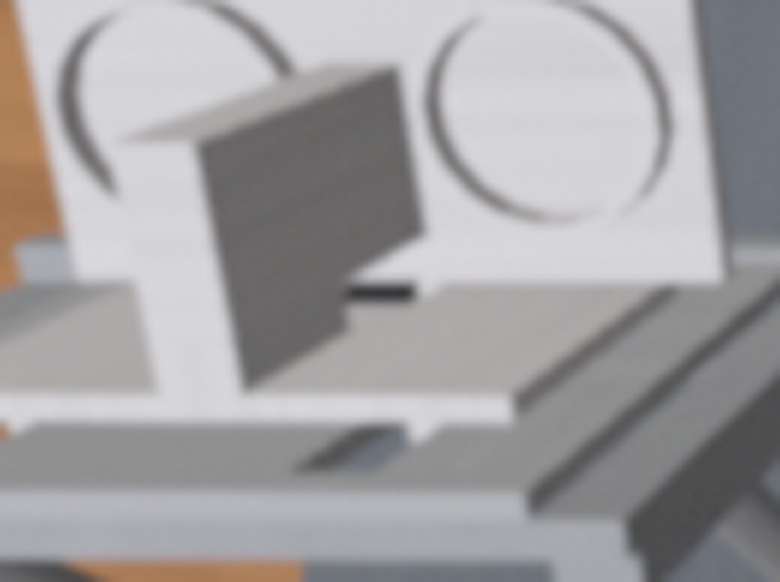

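The black latch shows in the window at tile (345–415, 293), where its tip should be. The shelf is home and the arm is clear of everything.

```bash
python3 -c "
from rig import arm
print(arm.job_done())"
```

```text
the job is handed in; nothing more can be done
None
```

I hung the shelf with both tabs hooked in the slots, pushed it down to a firm stop at home and saw the latch out in its window; I touched nothing else and handed the job in at about 12 s.

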